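Prove the friction hinge of an instrument case lid

ROBOT

A 6-joint arm with a two-finger parallel gripper is mounted at the origin on the work surface; the furniture and walls round the work are solid. World frame = base frame: x ahead of the robot, y to its left, z up, the work surface at z = 0. Lengths are in m, angles in rad, forces in N, time in s.
With the tool pointing down it reaches from about 0.375 to 0.9 m from the base axis. Payload 3.1 kg.
Tool frame: the origin (TCP) lies midway between the tips of the shut fingers; the grasp point (between the pads) lies 19 mm behind it (manip.hold_point_z is the distance from the TCP to the grasp point, in m); z points along the fingers, y is the direction in which the jaws open and shut (so a half turn about z gives the same grasp; the last joint's range is limited). The gripper opens to 85 mm and grips with 20 to 120 N. Pads are 22 mm wide; open, the fingers measure 114 mm over their backs; the gripper's body (76 mm by 85 mm) begins 54 mm behind the grasp point. The pads swing forward as they close: fully open they stand 13 mm farther back than shut.
Start: joints at [0.964, 0.527, 1.433, -0, 1.181, -0.178], TCP at [0.26, 0.568, 0.231] pointing down, gripper open.
Joint ranges: [-3.08, 3.08], [-0.75, 2.2], [0.22, 2.44], [-1.43, 4.57], [0, 2.65], [-2.85, 2.85]. Speed limits (rad/s): [2.79, 2.79, 3.14, 3.14, 3.14, 3.14].

INTERFACE

Orientations are given as a unit quaternion [x, y, z, w].
In Python, from station import manip gives the robot as it stands.
- The arm moves only by the tool drive_tool, never from a script. Its argument "motion" is one flat list of numbers, 7 for each row, row after row: the shift along the tool's x, y, z in mm, then the turn, a rotation vector about the tool's x, y, z in degrees, then the finger opening in mm, from 0 to 85.4. A call has 1 to 8 rows; each row is the pose to reach, as a shift and turn from the pose measured when the call began, along the tool's axes at that moment; what a row does not reach only later rows make up. A row lasts 1/8 s, in which the tool goes at most 62.5 mm and 10.7 degrees, less where a joint would pass 70% of its speed; a pose out of reach is approached as far as the arm can. A call with a gripper value outside its range is refused whole. The fingers move at their own pace and stop on an object; "force" is the grip in N (left out, the last holds). Time passes only in rows, so rows that repeat a pose let the fingers close. It gives the time, the measured TCP pose, the force and the opening at its end, in the units of the state.
- manip.sense(): the state, without advancing time (a new reading comes with each control period).
- manip.snapshot(name): name is "side" or "top" or "wrist"; returns a dict with "color" (420x560x3 uint8, red, green, blue), "fx", "fy", "cx", "cy" (pixels), "k1" (the pictures are not rectified: a ray, as slopes to the right and down, at radius r is drawn at 1 + k1 r^2 times it, then the intrinsics apply), "view" (4x4, takes a point from world to camera coordinates). Camera axes: x right, y up, looking along -z (the intrinsics and any distortion apply to the point x, -y, -z); pixel columns grow to the right and rows downward; lengths in m; the calibration is good to about 2 mm. A picture is of the moment at which its call begins. There is no depth.
- manip.sign_off(): hands the job in, once; it reports no verdict.
The state is a dict: "t": time; "q": joint angles; "qd": joint speeds; "tau": joint torques, N m; "tcp_pos": TCP position; "tool_rot": TCP orientation; "force": force on the tool from outside, world axes, zero at the start; "ft_torque": the same for the moment, N m; "finger_gap": opening from 0.0 (shut) to 1.0 (fully open).
Only numpy, scipy, OpenCV 4.12 (cv2) and the standard library are available. Lean on these libraries where they do the work, as an engineer would, in place of code of your own. Each camera call takes 0.05 s, during which the arm holds its last target.

TASK

Check that the friction hinge of the grey steel case holds: lift the lid by its handle to about 45 degrees, let go and take the hand off it for a good second so that it stands by itself. Then, with shut fingers, press straight down on the round rubber buffer at the lid's left front corner (as the robot sees it), and after it on the one at the right, each with a light, steady test load of about 8 N (never over 15 N) for a second and a half, without pushing the lid down. Back off so that the lid is left standing at about 45 degrees, and leave the things around the case where they are.

Things in the scene. Friction and masses are not known exactly. Their poses are not given: they have to be found in the camera images.
- case: grey painted steel instrument case, 180 mm deep (its x), 220 mm wide (its y), 80 mm high to the rim, fixed to the bench. Origin: centre of its underside. Its -x side is the front, roughly towards the robot; z up.
- lid_hinge (a joint): opening angle in rad about the hinge axis at the case's back rim: 0 shut, grows as the front edge rises, to 1.75; 0.785 = 45 degrees. Friction (2.5 N m either way, no spring) holds the lid (0.3 to 0.65 kg, 184 mm front to back, 6 mm thick) wherever it is left; it may start slightly ajar. Lifting by the handle takes 16 to 18 N square to the lid; over about 17 to 30 N down on a buffer makes it give way.
- hinge_mid (a point): middle of the lid's hinge axis, 94 mm behind the case's centre and 80 mm above the bench. The axes turn with the lid: y along the hinge (to the case's left), x from the front edge towards the hinge, z out of the lid's top.
- handle_mid (a point): middle of the lid's handle, on the axis of its round steel bar: 12 mm thick, 110 mm long, parallel to the hinge, with 98 mm free between its two posts. It lies 165 mm in front of the hinge axis and 40 mm above the lid's top (in the hinge_mid frame: -165, 0, 46 mm). Same axes as hinge_mid. It can be pinched from above across the bar; the bar then turns between the fingers as the lid rises.
- buffer_left_foot (a point): where the left front buffer stands on the lid's top (in the hinge_mid frame: -165, 92, 6 mm; same axes). The buffer: a rubber stub 24 mm across, upright on the lid, with a ball end of 12 mm radius. It is screwed out by an unmeasured amount, different each time: the ball's centre is 16 to 32 mm out from this point along the lid's z.
- buffer_right_foot (a point): the same at the right front corner (in the hinge_mid frame: -165, -92, 6 mm); its buffer is screwed out by its own amount.
- lid: the lid, with its handle and buffers; origin and axes as point hinge_mid. With the lid anywhere from shut to 60 degrees a buffer's highest point is 12 mm straight above its ball's centre. Buffers are hard (8 N dents one by less than 1 mm) and do not screw in when pressed.
- insert: bystander: dark steel core insert, 40 x 70 x 36 mm, standing on the bench to the right of the case; not to be disturbed. Origin at the centre of its underside.
- bush: bystander: shouldered steel guide bush, 45 mm across, 56 mm high, upright to the right of the case; not to be disturbed. Origin at the centre of its underside.
- spring: bystander: die spring on end, 27 mm across, 52 mm high, to the left of the case; not to be disturbed. Origin at the centre of its underside.
- red_cup: bystander: plastic cup, 86 mm across, 76 mm high, to the left of the case; not to be disturbed. Origin at the centre of its underside.

How it is judged:
By the outcome, as a careful person would: the job done as asked, in the order asked, and still so for the second after the job is handed in, with the robot touching nothing.
It also fails if it takes over 66 s, if anything falls off the work surface, if the arm or the gripper's body presses on something with over 40 N, if the wrist force passes 120 N, or if a joint passes its speed limit or range.

## Working session

There is one attempt and no reset: what is moved stays moved. The work goes in short steps, Python scripts to look and compute and a tool call to move; the robot and the scene stay as the last step left them, time stands still between calls to the robot, and variables do not carry over. Pictures are saved under pics/ and viewed, and the job is handed in when it is done.

Besides the shell and the picture viewer there is one more tool, called after "Call:" as a command line: name --argument value ..., lists and objects as JSON in quotes. drive_tool: Moves the arm, as the interface text tells. Its arguments: {"type":"object","properties":{"motion":{"type":"array","items":{"type":"number"}},"force":{"type":"number"}},"required":["motion"]}

```bash
ls; mkdir -p pics; cat > h.py <<'E'
import numpy as np, cv2
from station import manip
from scipy.spatial.transform import Rotation as R
E
python3 - <<'E'
from h import *
print(manip.sense())
for n in ["side","top","wrist"]:
    s=manip.snapshot(n); cv2.imwrite(f"pics/{n}0.png",s["color"][:,:,::-1])
    np.save(f"{n}0.npy",s,allow_pickle=True)
    print(n,s["fx"],s["fy"],s["cx"],s["cy"],s["k1"],np.round(s["view"],4).tolist())
E
```

```text
pics
{'t': 0.0, 'q': array([ 9.63492917e-01,  5.28478842e-01,  1.43392328e+00,  2.45334563e-05,
        1.18140771e+00, -1.78519044e-01]), 'qd': array([ 0.00034054,  0.00068325, -0.0014728 ,  0.0015211 , -0.00205354,
       -0.00048314]), 'tau': array([ 1.13739486e-04, -4.42345655e+01, -1.78030086e+01, -2.77427080e-04,
        8.60455271e-03,  4.12480460e-06]), 'tcp_pos': array([0.25940844, 0.56782159, 0.23031917]), 'tool_rot': array([ 2.12757998e-01,  9.77104296e-01, -1.01977028e-03, -4.34935124e-04]), 'force': array([ 0.54928542, -0.0614763 , -0.26398859]), 'ft_torque': array([-0.02343715,  0.05615409, -0.02237348]), 'finger_gap': 1.0002725870714597}
side 454.0228339332352 454.0228339332352 271.4291208544913 212.58298709063237 0.02650909399412414 [[0.9282, 0.3714, 0.0226, -0.5291], [-0.2239, 0.5091, 0.8311, 0.009], [0.2972, -0.7765, 0.5557, -1.4889], [0.0, 0.0, 0.0, 1.0]]
top 390.08685051101327 390.08685051101327 277.2050388857392 201.55359085822624 -0.0762819581568554 [[0.0212, -0.9998, 0.0043, 0.054], [0.9949, 0.0215, 0.0984, -0.5355], [-0.0985, 0.0022, 0.9951, -1.1444], [0.0, 0.0, 0.0, 1.0]]
wrist 311.77685860080936 311.77685860080936 274.06511927838415 213.1464787473567 -0.0014886088798007004 [[0.4156, 0.9095, -0.002, -0.6234], [-0.8711, 0.3974, -0.2884, 0.0364], [-0.2615, 0.1217, 0.9575, -0.3778], [0.0, 0.0, 0.0, 1.0]]
```

View pics/side0.png

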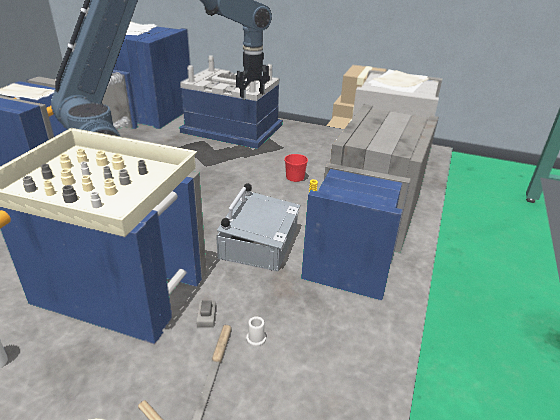

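View pics/top0.png

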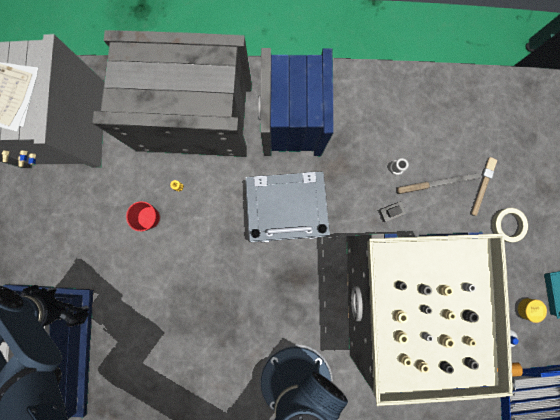

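View pics/wrist0.png

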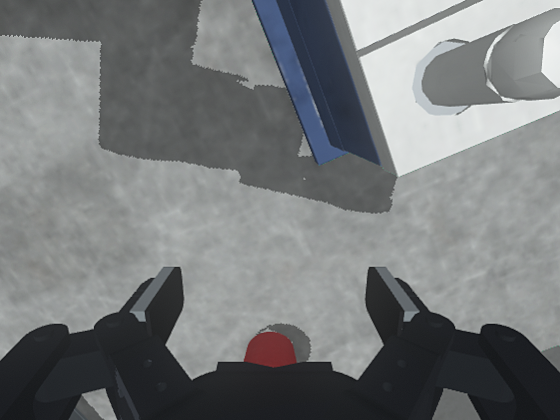

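The top view shows the case at about (287,206), with the handle at (290,231) and buffers near (255,233) and (322,228). A tall tray cabinet stands at the right front. I'll enlarge both views.

```bash
python3 - <<'E'
from h import *
a=cv2.imread("pics/top0.png")[160:250,230:340]; cv2.imwrite("pics/topz.png",cv2.resize(a,None,fx=7,fy=6.6,interpolation=cv2.INTER_CUBIC)[:594])
a=cv2.imread("pics/side0.png")[175:275,205:310]; cv2.imwrite("pics/sidez.png",cv2.resize(a,None,fx=6,fy=6,interpolation=cv2.INTER_CUBIC))
E
```

```text
(no output)
```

View pics/topz.png

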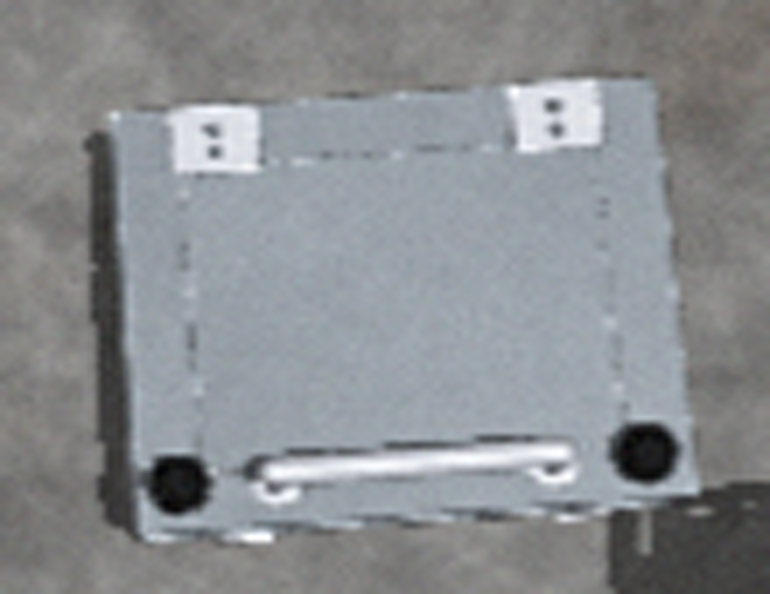

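View pics/sidez.png

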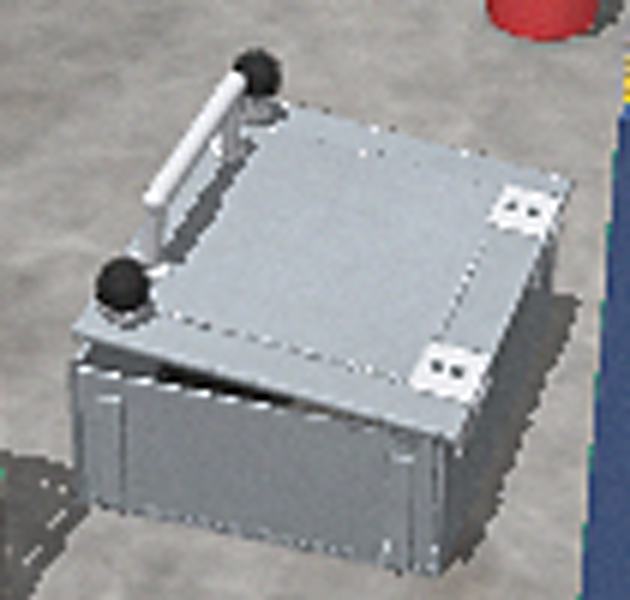

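```bash
cat >> h.py <<'E'
def proj(s,P):
    P=np.atleast_2d(P); V=np.array(s["view"]); c=P@V[:3,:3].T+V[:3,3]
    x=c[:,0]/-c[:,2]; y=-c[:,1]/-c[:,2]; f=1+s["k1"]*(x*x+y*y)
    return np.c_[s["fx"]*x*f+s["cx"], s["fy"]*y*f+s["cy"]]
def lidpt(p,q):  # p: x,y,yaw of case, ang ; q in hinge frame
    x,y,yaw,a=p[:4]; q=np.atleast_2d(q)
    q=q@R.from_euler('y',a).as_matrix().T+[0.094,0,0.080]
    return casept(p,q)
def casept(p,q):
    return np.atleast_2d(q)@R.from_euler('z',p[2]).as_matrix().T+[p[0],p[1],0]
def px(u,v,ox,oy,sx,sy): return [(u+.5)/sx-.5+ox,(v+.5)/sy-.5+oy]
E
cat > fit.py <<'E'
from h import *
from scipy.optimize import least_squares
T=np.load("top0.npy",allow_pickle=True).item(); S=np.load("side0.npy",allow_pickle=True).item()
t=lambda u,v:px(u,v,230,160,7,6.6); s=lambda u,v:px(u,v,205,175,6,6)
# kind, pt
def model(p):
    dL,dR=p[4:6]
    L=lambda *q:lidpt(p,np.array(q)/1000.)
    return [(T,L(-165,92,6+1000*dL),t(178,484)),(T,L(-165,-92,6+1000*dR),t(645,452)),
    (S,L(-165,92,6+1000*dL),s(257,73)),(S,L(-165,-92,6+1000*dR),s(123,284)),
    (T,L(-165,55,46),t(262,470)),(T,L(-165,-55,46),t(570,450)),
    (S,L(-165,-55,46),s(153,203)),(S,L(-165,55,46),s(240,80)),
    (S,casept(p,[-.09,-.11,0]),s(85,498)),(S,casept(p,[.09,-.11,0]),s(437,572)),
    (S,casept(p,[-.09,-.11,.08]),s(80,365)),
    (T,L(-184,110,6),t(140,538)),(T,L(-184,-110,6),t(697,490)),(S,L(-184,-110,6),s(75,330)),
    (T,L(0,110,6),t(112,115)),(T,L(0,-110,6),t(652,80)),(S,L(0,110,6),s(570,182))]
def res(p): return np.concatenate([(proj(c,P)[0]-m) for c,P,m in model(p)])
if __name__=="__main__":
    r=least_squares(res,[.6,0,0,.05,.024,.024],loss='soft_l1',x_scale=[.1,.1,.1,.1,.01,.01])
    p=r.x; print(np.round(p,4)); print(np.round(res(p).reshape(-1,2),1).tolist())
    J=r.jac; print(np.sqrt(np.diag(np.linalg.inv(J.T@J)))) 
    np.save("p.npy",p)
    for q in [(0,0,0),(-165,0,46)]: print(lidpt(p,np.array(q)/1000.))
E
python3 fit.py
```

```text
[0.5147 0.039  0.0981 0.0853 0.0261 0.0171]
[[0.2, -0.4], [0.3, -0.4], [-0.0, 0.0], [0.4, 0.1], [1.6, 0.1], [-1.7, 0.0], [0.6, -0.3], [-0.9, 0.9], [-1.2, 0.1], [0.8, 0.5], [-1.6, -0.2], [0.2, -0.3], [-0.7, 0.8], [-0.7, -0.6], [0.0, -0.3], [-0.7, -0.7], [0.2, -1.1]]
[0.00091384 0.0010965  0.00779791 0.01436223 0.0042085  0.00406731]
[[0.60823154 0.04816132 0.08      ]]
[[0.4485195  0.03244307 0.13988323]]
```

```bash
cat >> h.py <<'E'
def ray(s,uv):
    from scipy.optimize import fsolve
    x0=(uv[0]-s["cx"])/s["fx"]; y0=(uv[1]-s["cy"])/s["fy"]; x,y=x0,y0
    for _ in range(20):
        f=1+s["k1"]*(x*x+y*y); x,y=x0/f,y0/f
    V=np.array(s["view"]); o=-V[:3,:3].T@V[:3,3]; d=V[:3,:3].T@np.array([x,-y,-1]); return o,d/np.linalg.norm(d)
def tri(rs):
    A=np.zeros((3,3));b=np.zeros(3)
    for o,d in rs:
        M=np.eye(3)-np.outer(d,d);A+=M;b+=M@o
    return np.linalg.solve(A,b)
def go(pos,yaw,tilt=0):
    """tool down, y-dir at world angle yaw"""
    st=manip.sense(); R0=R.from_quat(st["tool_rot"]); 
    y=np.array([np.cos(yaw),np.sin(yaw),0]); z=np.array([0,0,-1.]); x=np.cross(y,z)
    R1=R.from_matrix(np.c_[x,y,z])
    print("t",st["t"],"pos",st["tcp_pos"].round(4),"F",st["force"].round(2),"gap",round(st["finger_gap"],3))
    print("shift mm",(1000*R0.inv().apply(np.array(pos)-st["tcp_pos"])).round(1),"rot deg",np.degrees((R0.inv()*R1).as_rotvec()).round(2))
    print("up in tool mm/100:",(R0.inv().apply([0,0,100])).round(1))
E
python3 - <<'E'
from h import *
T=np.load("top0.npy",allow_pickle=True).item(); S=np.load("side0.npy",allow_pickle=True).item()
print("tray",tri([ray(T,(370,237)),ray(S,(200,152))]))
print("blue TR",tri([ray(T,(325,155)),ray(S,(401,205))]))
print("cup",tri([ray(T,(143,216)),ray(S,(296,168))]))
V=np.load("wrist0.npy",allow_pickle=True).item()["view"]; st=manip.sense()
c=-V[:3,:3].T@V[:3,3]; print("wcam",c, R.from_quat(st["tool_rot"]).inv().apply(c-st["tcp_pos"]))
go([.4485,.0324,.26],.098)
E
```

```text
tray [ 0.43202973 -0.1328017   0.35694527]
blue TR [ 0.76789017 -0.03345362  0.23352782]
cup [0.48121989 0.46668261 0.0326006 ]
wcam [0.19195189 0.59853423 0.3709789 ] [ 0.07419174 -0.00051579 -0.14041329]
t 0.15 pos [0.2595 0.568  0.2305] F [-0.14 -0.17  0.05] gap 0.997
shift mm [-394.6 -408.5  -28.9] rot deg [-1.000e-01  3.000e-02  5.981e+01]
up in tool mm/100: [   0.    -0.2 -100. ]
```

Call:
drive_tool --motion '[0,0,-50,0,0,0,85,0,0,-100,0,0,0,85,-40,-41,-100,0,0,8,85,-80,-82,-100,0,0,16,85,-120,-123,-100,0,0,24,85,-160,-164,-100,0,0,32,85,-200,-205,-100,0,0,40,85,-240,-246,-100,0,0,48,85]' --force 40

```text
t: 1.15
tcp_pos: [0.3758, 0.2428, 0.3308]
tool_rot: [0.593, 0.805, -0.001, 0.0]
force: [0.8, -0.1, -0.8]
finger_gap: 0.997
```

```bash
python3 -c "
from h import *
go([.4485,.0324,.26],.098)"
```

```text
t 1.15 pos [0.3758 0.2428 0.3308] F [ 0.82 -0.09 -0.85] gap 0.997
shift mm [-222.4    7.3   71.1] rot deg [-0.06  0.07 11.58]
up in tool mm/100: [  -0.1   -0.1 -100. ]
```

Call:
drive_tool --motion '[-50,2,10,0,0,3,85,-100,4,30,0,0,6,85,-150,6,50,0,0,9,85,-200,7,65,0,0,11.6,85,-222,7,71,0,0,11.6,85,-222,7,71,0,0,11.6,85,-222,7,71,0,0,11.6,85]'

```text
t: 2.02
tcp_pos: [0.4476, 0.0333, 0.2601]
tool_rot: [0.672, 0.741, -0.001, -0.0]
force: [-1.0, 0.3, -0.6]
finger_gap: 0.998
```

```bash
python3 - <<'E'
from h import *
go([.4485,.0324,.122],.098)
s=manip.snapshot("wrist"); np.save("wrist1.npy",s,allow_pickle=True); im=s["color"][:,:,::-1].copy()
p=np.load("p.npy")
for q in [(-165,55,46),(-165,-55,46),(-165,92,6+1000*p[4]),(-165,-92,6+1000*p[5])]:
    u=proj(s,lidpt(p,np.array(q)/1000.))[0]; print(u.round(1)); cv2.circle(im,(int(u[0]),int(u[1])),3,(0,0,255),1)
cv2.imwrite("pics/wrist1.png",cv2.resize(im,None,fx=1.4,fy=1.4,interpolation=cv2.INTER_CUBIC))
E
```

```text
t 2.025 pos [0.4476 0.0333 0.2601] F [-0.99  0.28 -0.6 ] gap 0.998
shift mm [ -0.8   0.9 138.1] rot deg [-0.07  0.05 -0.02]
up in tool mm/100: [  -0.1   -0.1 -100. ]
[276.2 143.7]
[276.  265.8]
[274.7  96.7]
[273.9 288.6]
```

View pics/wrist1.png

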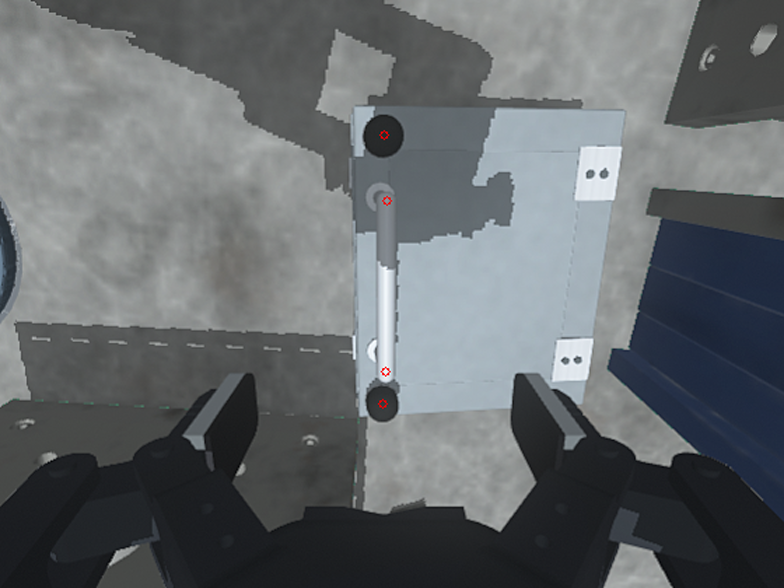

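The wrist view confirms the fit: the bar sits at (387,200–372) and the balls at (382,134) and (382,404), all on the predicted marks. I'll go down and grasp.

Call:
drive_tool --motion '[0,1,40,0,0,0,85,-0.5,1,80,0,0,0,85,-0.5,1,115,0,0,0,85,-0.5,1,130,0,0,0,85,-0.5,1,138,0,0,0,85,-0.5,1,138,0,0,0,85]'

```text
t: 2.82
tcp_pos: [0.4486, 0.0336, 0.1224]
tool_rot: [0.671, 0.741, -0.001, 0.0]
force: [-0.3, -0.3, 0.4]
finger_gap: 0.995
```

```bash
python3 - <<'E'
from h import *
go([.4485,.0324,.121],.098)
for n in ["side","wrist"]:
    s=manip.snapshot(n); im=s["color"][:,:,::-1].copy()
    if n=="side": im=cv2.resize(im[130:280,180:330],None,fx=4,fy=4,interpolation=cv2.INTER_CUBIC)
    cv2.imwrite(f"pics/{n}2.png",im)
E
```

```text
t 2.825 pos [0.4486 0.0336 0.1224] F [-0.31 -0.32  0.39] gap 0.995
shift mm [-1.2 -0.2  1.4] rot deg [-0.05  0.05  0.09]
up in tool mm/100: [  -0.1   -0.1 -100. ]
```

View pics/side2.png

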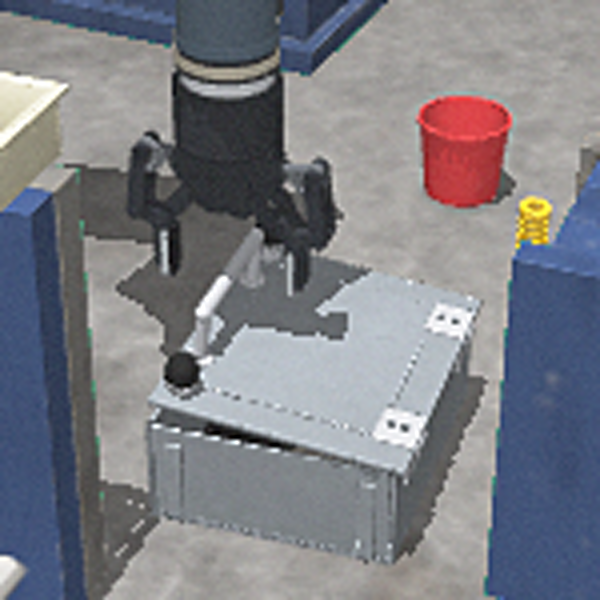

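View pics/wrist2.png

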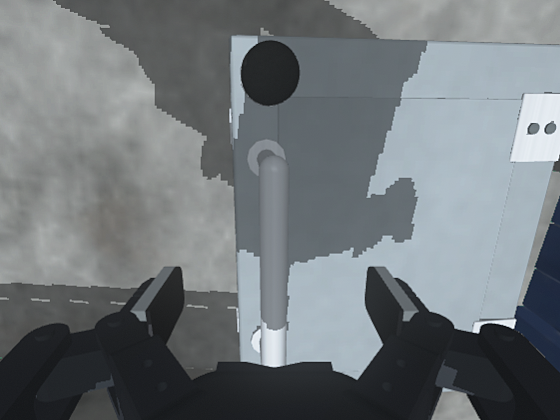

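Call:
drive_tool --motion '[0,0,1,0,0,0,40,0,0,1,0,0,0,10,0,0,1,0,0,0,5,0,0,1,0,0,0,5,0,0,1,0,0,0,5,0,0,1,0,0,0,5,0,0,1,0,0,0,5,0,0,1,0,0,0,5]' --force 80

```text
t: 3.92
tcp_pos: [0.4486, 0.0332, 0.1221]
tool_rot: [0.671, 0.741, -0.001, 0.0]
force: [-2.2, -2.3, 5.9]
finger_gap: 0.113
```

```bash
python3 - <<'E'
from h import *
go([.4485,.0324,.121],.098)
from scipy.optimize import fsolve
p=np.load("p.npy"); 
st=manip.sense(); hp=st["tcp_pos"]+R.from_quat(st["tool_rot"]).apply([0,0,-manip.hold_point_z])
print("hold",hp,"fit bar",lidpt(p,[-.165,0,.046]))
R0=R.from_quat(st["tool_rot"])
a0=p[3]
for a in np.radians([12,20,28,36,40,43,46,48]):
    d=lidpt([*p[:3],a],[-.165,0,.046])[0]-lidpt(p,[-.165,0,.046])[0]
    print(np.degrees(a),(1000*R0.inv().apply(d)).round(1))
E
```

```text
t 3.925 pos [0.4486 0.0332 0.1221] F [-2.17 -2.27  5.87] gap 0.113
shift mm [-0.8 -0.2  1.1] rot deg [-0.02  0.08  0.07]
up in tool mm/100: [  -0.1   -0.  -100. ]
hold [0.44858765 0.03321228 0.14080352] fit bar [[0.4485195  0.03244307 0.13988323]]
12.000000000000002 [ -0.    8.6 -19.4]
20.0 [ -0.1  21.2 -39.8]
28.0 [ -0.1  36.4 -58.2]
36.0 [ -0.2  54.  -74.3]
40.0 [ -0.2  63.6 -81.4]
43.0 [ -0.2  71.2 -86.3]
46.0 [ -0.2  78.9 -90.8]
48.00000000000001 [ -0.2  84.2 -93.5]
```

Call:
drive_tool --motion '[0,1.5,-4,0,0,0,5,0,4,-10,0,0,0,5,0,8.6,-19.4,0,0,0,5,0,12.5,-27,0,0,0,5,0,16.5,-33.5,0,0,0,5,0,21,-40,0,0,0,5,0,21,-40,0,0,0,5]'

```text
t: 4.8
tcp_pos: [0.4703, 0.0353, 0.1631]
tool_rot: [0.671, 0.741, -0.0, 0.001]
force: [1.9, -3.4, -13.9]
finger_gap: 0.113
```

```bash
cat >> h.py <<'E'
def angs():
    from scipy.optimize import minimize_scalar
    p=np.load("p.npy"); st=manip.sense(); R0=R.from_quat(st["tool_rot"])
    hp=st["tcp_pos"]+R0.apply([0,0,-manip.hold_point_z])
    f=lambda a:np.linalg.norm(lidpt([*p[:3],a],[-.165,0,.046])[0]-hp)
    m=minimize_scalar(f,bounds=(0,1.7),method='bounded'); print("angle",np.degrees(m.x),"miss",m.fun,"F",st["force"],"gap",st["finger_gap"])
    for a in [20,24,28,32,36,40,43,45,46,47,48]:
        d=lidpt([*p[:3],np.radians(a)],[-.165,0,.046])[0]-hp
        print(a,(1000*R0.inv().apply(d)).round(1))
    s=manip.snapshot("side"); im=s["color"][:,:,::-1]
    n=f"pics/side_{st['t']:.2f}.png"; cv2.imwrite(n,cv2.resize(im[100:280,180:330],None,fx=3.3,fy=3.3,interpolation=cv2.INTER_CUBIC)); print(n)
E
python3 -c "
from h import *
angs()"
```

```text
angle 20.7267658969884 miss 0.0009592182514365294 F [  1.85249446  -3.44403321 -13.90129722] gap 0.11301246855940807
20 [-0.7 -0.8  2.1]
24 [-0.7  6.5 -7.3]
28 [ -0.8  14.5 -16.3]
32 [ -0.8  23.  -24.6]
36 [ -0.8  32.2 -32.4]
40 [ -0.9  41.8 -39.4]
43 [ -0.9  49.3 -44.3]
45 [ -0.9  54.5 -47.3]
46 [ -0.9  57.1 -48.8]
47 [ -0.9  59.7 -50.2]
48 [ -0.9  62.4 -51.5]
pics/side_4.80.png
```

Lifting well: −14 N in z and 21° reached. I'll carry on to about 46°.

Call:
drive_tool --motion '[0,6.5,-7.3,0,0,0,5,0,14.5,-16.3,0,0,0,5,0,23,-24.6,0,0,0,5,0,32.2,-32.4,0,0,0,5,0,41.8,-39.4,0,0,0,5,0,49.3,-44.3,0,0,0,5,0,55.8,-48,0,0,0,5,0,55.8,-48,0,0,0,5]'

```text
t: 5.85
tcp_pos: [0.5184, 0.0401, 0.2094]
tool_rot: [0.67, 0.742, -0.007, -0.004]
force: [-7.9, -7.4, -13.6]
finger_gap: 0.108
```

```bash
python3 -c "
from h import *
angs()"; cp pics/side_5*.png pics/lift.png
```

```text
angle 43.15514911508393 miss 0.002102590137949642 F [ -7.90633962  -7.43759078 -13.55878397] gap 0.10843526835181681
20 [ -0.5 -48.6  49.2]
24 [ -0.6 -41.5  39.6]
28 [ -0.6 -33.7  30.5]
32 [ -0.7 -25.3  22. ]
36 [ -0.7 -16.3  14.1]
40 [-0.8 -6.8  6.9]
43 [-0.8  0.6  1.9]
45 [-0.8  5.7 -1.2]
46 [-0.8  8.3 -2.7]
47 [-0.8 11.  -4.1]
48 [-0.8 13.6 -5.5]
pics/side_5.85.png
```

View pics/lift.png

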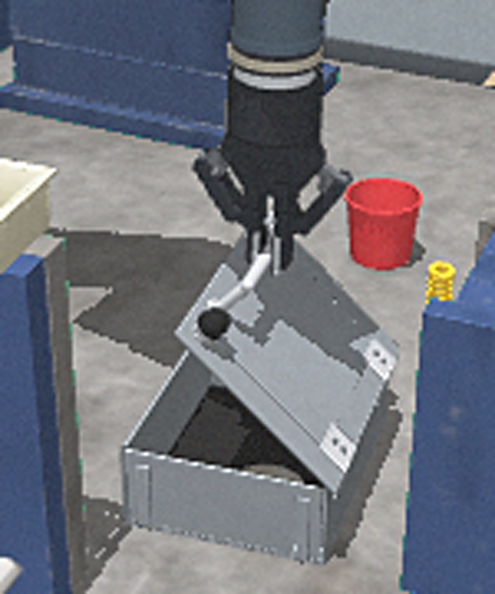

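Call:
drive_tool --motion '[0,5,-2,0,0,0,5,0,9,-4,0,0,0,5,0,11,-5,0,0,0,5,0,11,-5,0,0,0,5]'

```text
t: 6.4
tcp_pos: [0.5214, 0.0404, 0.2114]
tool_rot: [0.67, 0.742, -0.014, -0.011]
force: [-7.0, -7.2, -17.9]
finger_gap: 0.108
```

```bash
python3 -c "
from h import *
angs()"|head -1
```

```text
angle 44.443501570002205 miss 0.0021452739607195777 F [ -6.95271588  -7.18673874 -17.8637097 ] gap 0.10844854919751362
```

Call:
drive_tool --motion '[0,0,0,0,0,0,5,0,0,0,0,0,0,40,0,0,0,0,0,0,45,0,0,0,0,0,0,45,0,0,0,0,0,0,45]'

```text
t: 7.08
tcp_pos: [0.5217, 0.0406, 0.2122]
tool_rot: [0.67, 0.742, -0.013, -0.01]
force: [-0.3, 0.1, 0.2]
finger_gap: 0.527
```

```bash
python3 -c "
from h import *
go([.5214,.0404,.34],.098)"
```

```text
t 7.075 pos [0.5217 0.0406 0.2122] F [-0.31  0.07  0.16] gap 0.527
shift mm [  -0.4   -4.5 -127.7] rot deg [-1.87  0.15  0.27]
up in tool mm/100: [ -0.3  -3.3 -99.9]
```

Call:
drive_tool --motion '[0,-1,-20,0,0,0,45,0,-2,-50,0,0,0,45,0,-3,-85,-1,0,0,45,0,-4.5,-128,-1.9,0,0.3,20,0,-4.5,-128,-1.9,0,0.3,0,0,-4.5,-128,-1.9,0,0.3,0,0,-4.5,-128,-1.9,0,0.3,0,0,-4.5,-128,-1.9,0,0.3,0]'

```text
t: 8.07
tcp_pos: [0.5208, 0.0409, 0.339]
tool_rot: [0.672, 0.741, -0.001, -0.0]
force: [-0.8, -0.6, 0.4]
finger_gap: -0.002
```

Call:
drive_tool --motion '[0,0,0,0,0,0,0,0,0,0,0,0,0,0,0,0,0,0,0,0,0,0,0,0,0,0,0,0]'

```text
t: 8.57
tcp_pos: [0.5209, 0.0409, 0.3391]
tool_rot: [0.672, 0.741, -0.001, 0.0]
force: [-0.8, -1.0, 0.1]
finger_gap: 0.001
```

```bash
python3 - <<'E'
from h import *
go([.5214,.0404,.34],.098)
for n in ["side","top","wrist"]:
    s=manip.snapshot(n); np.save(f"{n}3.npy",s,allow_pickle=True); im=s["color"][:,:,::-1].copy()
    if n=="side": im=cv2.resize(im[120:270,200:330],None,fx=4,fy=4,interpolation=cv2.INTER_CUBIC)
    if n=="top": im=cv2.resize(im[150:250,230:340],None,fx=6,fy=6,interpolation=cv2.INTER_CUBIC)
    if n=="wrist": im=cv2.resize(im,None,fx=1.4,fy=1.4,interpolation=cv2.INTER_CUBIC)
    cv2.imwrite(f"pics/{n}3.png",im)
E
```

```text
t 8.575 pos [0.5209 0.0409 0.3391] F [-0.82 -1.03  0.14] gap 0.001
shift mm [-0.5  0.4 -0.9] rot deg [-0.12  0.11 -0.03]
up in tool mm/100: [  -0.2   -0.2 -100. ]
```

View pics/side3.png

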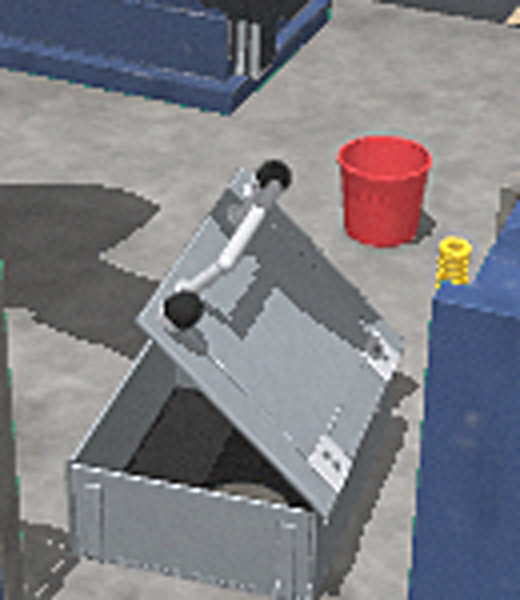

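View pics/top3.png

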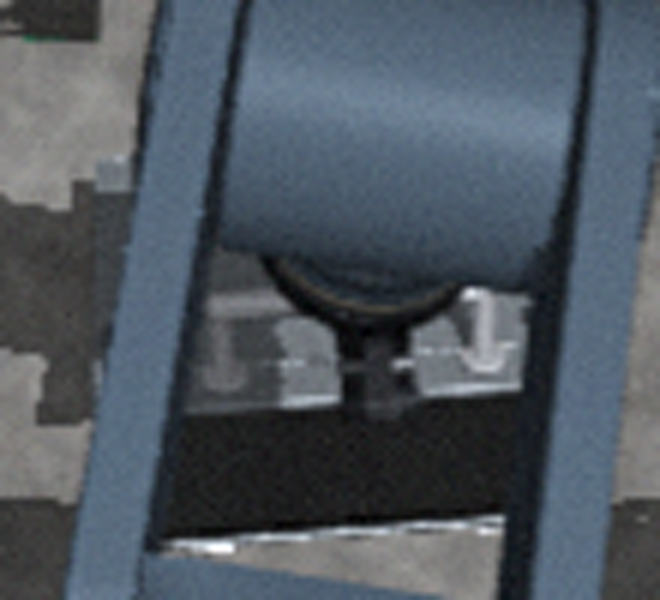

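View pics/wrist3.png

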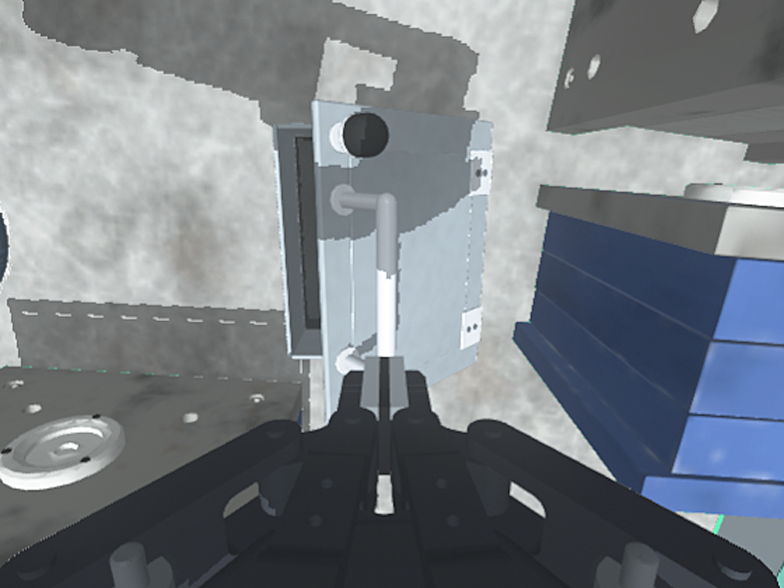

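The lid stands by itself. Left ball: wrist (365,135), side crop (274,176). Right ball: side crop (184,308). I'll refit the angle and the buffer heights.

```bash
cat > fit2.py <<'E'
from h import *
import fit
from scipy.optimize import least_squares
W=np.load("wrist3.npy",allow_pickle=True).item(); S=np.load("side3.npy",allow_pickle=True).item(); W1=np.load("wrist1.npy",allow_pickle=True).item()
w=lambda u,v:px(u,v,0,0,1.4,1.4); s=lambda u,v:px(u,v,200,120,4,4)
def res2(P):
    p=P[:6]; p2=[*P[:3],P[6]]; L=lambda *q:lidpt(p2,np.array(q)/1000.); L0=lambda *q:lidpt(p,np.array(q)/1000.)
    m=[(W,L(-165,92,6+1000*P[4]),w(365,135)),(S,L(-165,92,6+1000*P[4]),s(274,176)),(S,L(-165,-92,6+1000*P[5]),s(184,308)),
     (W,L(-184,110,6),w(314,101)),(S,L(-184,-110,6),s(139,319)),(S,L(-184,110,6),s(243,169)),
     (W1,L0(-165,92,6+1000*P[4]),w(382,135)),(W1,L0(-165,-92,6+1000*P[5]),w(381.5,404))]
    return np.concatenate([fit.res(p)]+[(proj(c,X)[0]-n) for c,X,n in m])
r=least_squares(res2,[*np.load("p.npy"),.77],loss='soft_l1',x_scale=[.1,.1,.1,.1,.01,.01,.1])
P=r.x; print(P.round(4),"deg",np.degrees(P[6])); print(res2(P)[34:].reshape(-1,2).round(1).tolist())
print(np.sqrt(np.diag(np.linalg.inv(r.jac.T@r.jac))).round(4))
np.save("P2.npy",P)
for n,y,d in (("L",92,P[4]),("R",-92,P[5])):
    c=lidpt([*P[:3],P[6]],[-.165,y/1000,.006+d])[0]; print(n,"ball",c.round(4),"top z",c[2]+.012)
E
python3 fit2.py
```

```text
[0.514  0.0389 0.0962 0.0874 0.0224 0.0165 0.7705] deg 44.147223853450335
[[0.3, -0.2], [-0.6, 0.1], [-0.0, -0.3], [-0.5, -0.0], [-0.3, -1.6], [-0.5, -1.4], [1.2, 0.5], [0.8, -0.2]]
[0.0007 0.0004 0.0053 0.0124 0.0017 0.0025 0.0103]
L ball [0.5006 0.1301 0.2153] top z 0.22729844350923256
R ball [ 0.5142 -0.0535  0.211 ] top z 0.22304275433905973
```

```bash
python3 -c "
from h import *
go([.5006,.1301,.25],.098)"
```

```text
t 8.725 pos [0.5209 0.0409 0.3391] F [-0.62  0.03 -0.42] gap 0.0
shift mm [ 90.9 -11.3  88.9] rot deg [-0.12  0.11 -0.03]
up in tool mm/100: [  -0.2   -0.2 -100. ]
```

Call:
drive_tool --motion '[30,-4,0,0,0,0,0,60,-8,0,-0.1,0.1,0,0,91,-11.3,10,-0.1,0.1,0,0,91,-11.3,50,-0.1,0.1,0,0,91,-11.3,80,-0.1,0.1,0,0,91,-11.3,89,-0.1,0.1,0,0,91,-11.3,89,-0.1,0.1,0,0,91,-11.3,89,-0.1,0.1,0,0]'

```text
t: 9.72
tcp_pos: [0.5017, 0.1301, 0.2512]
tool_rot: [0.672, 0.741, 0.001, 0.001]
force: [0.3, 0.4, -0.0]
finger_gap: -0.001
```

```bash
python3 - <<'E'
from h import *
go([.5006,.1301,.2273],.098)
for n in ["side","wrist"]:
    s=manip.snapshot(n); im=s["color"][:,:,::-1].copy()
    if n=="side": im=cv2.resize(im[120:240,210:310],None,fx=5,fy=5,interpolation=cv2.INTER_CUBIC)
    cv2.imwrite(f"pics/{n}4.png",im)
go([.5006,.1301,.2273],.098)
E
```

```text
t 9.725 pos [0.5017 0.1301 0.2512] F [ 0.3   0.37 -0.03] gap -0.001
shift mm [ 0.1 -1.1 23.9] rot deg [ 0.14  0.02 -0.04]
up in tool mm/100: [  -0.     0.2 -100. ]
t 9.825 pos [0.5015 0.1301 0.2512] F [-0.34 -0.02 -0.64] gap -0.0
shift mm [ 0.1 -0.9 23.9] rot deg [ 0.14  0.02 -0.04]
up in tool mm/100: [  -0.     0.2 -100. ]
```

View pics/side4.png

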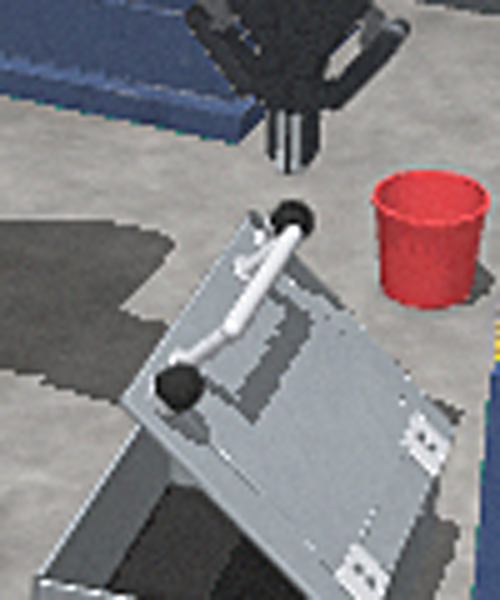

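View pics/wrist4.png

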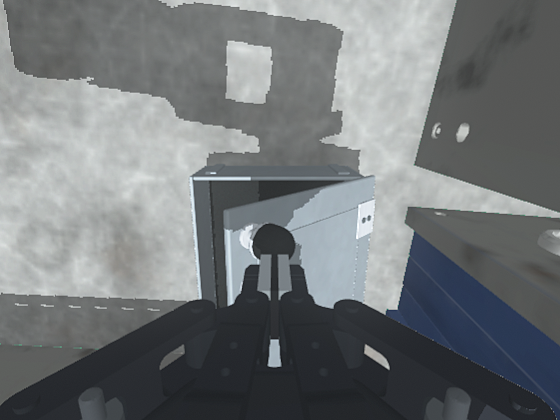

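The ball, at (273,241) in the wrist view, is in line with the shut fingers at x = 274. I'll come down with small steps.

Call:
drive_tool --motion '[0,-1,8,0,0,0,0,0,-1,14,0,0,0,0,0,-1,18,0,0,0,0,0,-1,19.5,0,0,0,0]'

```text
t: 10.32
tcp_pos: [0.5003, 0.13, 0.2312]
tool_rot: [0.672, 0.741, 0.0, 0.001]
force: [0.6, 0.1, -0.1]
finger_gap: -0.002
```

Call:
drive_tool --motion '[0,0,1,0,0,0,0,0,0,1.5,0,0,0,0]'

```text
t: 10.58
tcp_pos: [0.5004, 0.13, 0.2296]
tool_rot: [0.672, 0.741, 0.0, 0.001]
force: [-0.1, -0.2, 0.5]
finger_gap: 0.002
```

Call:
drive_tool --motion '[0,0,1,0,0,0,0,0,0,1,0,0,0,0]'

```text
t: 10.82
tcp_pos: [0.5006, 0.13, 0.2292]
tool_rot: [0.672, 0.741, 0.001, 0.001]
force: [-0.7, -0.0, 4.1]
finger_gap: -0.001
```

Call:
drive_tool --motion '[0,0,1,0,0,0,0,0,0,1,0,0,0,0]'

```text
t: 11.08
tcp_pos: [0.5007, 0.13, 0.229]
tool_rot: [0.672, 0.741, 0.001, 0.001]
force: [-1.7, -0.1, 6.7]
finger_gap: -0.003
```

Call:
drive_tool --motion '[0,0,1,0,0,0,0,0,0,1,0,0,0,0]'

```text
t: 11.32
tcp_pos: [0.5007, 0.1301, 0.229]
tool_rot: [0.672, 0.741, 0.001, 0.001]
force: [-3.0, -0.4, 8.2]
finger_gap: -0.001
```

Call:
drive_tool --motion '[0,0,1,0,0,0,0,0,0,1,0,0,0,0]'

```text
t: 11.58
tcp_pos: [0.5007, 0.1301, 0.229]
tool_rot: [0.672, 0.741, 0.001, 0.002]
force: [-2.3, 0.2, 7.7]
finger_gap: -0.002
```

Call:
drive_tool --motion '[0,0,0.9,0,0,0,0,0,0,0.9,0,0,0,0]'

```text
t: 11.82
tcp_pos: [0.5007, 0.1301, 0.229]
tool_rot: [0.672, 0.741, 0.002, 0.002]
force: [-2.4, -0.8, 7.9]
finger_gap: 0.002
```

Call:
drive_tool --motion '[0,0,1,0,0,0,0,0,0,1,0,0,0,0,0,0,1,0,0,0,0,0,0,1,0,0,0,0]'

```text
t: 12.32
tcp_pos: [0.5007, 0.1301, 0.229]
tool_rot: [0.672, 0.741, 0.002, 0.002]
force: [-1.6, -0.2, 6.8]
finger_gap: 0.001
```

Call:
drive_tool --motion '[0,0,1,0,0,0,0,0,0,1,0,0,0,0,0,0,1,0,0,0,0,0,0,1,0,0,0,0]'

```text
t: 12.82
tcp_pos: [0.5007, 0.1301, 0.229]
tool_rot: [0.672, 0.741, 0.002, 0.003]
force: [-2.2, 0.2, 9.0]
finger_gap: -0.002
```

Call:
drive_tool --motion '[0,0,1,0,0,0,0,0,0,1,0,0,0,0,0,0,1,0,0,0,0,0,0,1,0,0,0,0]'

```text
t: 13.32
tcp_pos: [0.5007, 0.13, 0.229]
tool_rot: [0.672, 0.741, 0.002, 0.003]
force: [-2.8, 0.0, 8.7]
finger_gap: -0.004
```

Call:
drive_tool --motion '[0,0,1,0,0,0,0,0,0,1,0,0,0,0,0,0,1,0,0,0,0,0,0,1,0,0,0,0]'

```text
t: 13.82
tcp_pos: [0.5007, 0.1301, 0.229]
tool_rot: [0.671, 0.741, 0.002, 0.003]
force: [-3.3, 0.0, 7.9]
finger_gap: -0.001
```

The left buffer held about 8 N for 2.5 s at a steady z of 0.2290. Now the right one.

Call:
drive_tool --motion '[0,0,-10,0,0,0,0,0,0,-40,0,0,0,0,0,0,-60,0,0,0,0,0,0,-60,0,0,0,0]'

```text
t: 14.32
tcp_pos: [0.5014, 0.1302, 0.2906]
tool_rot: [0.671, 0.741, 0.004, 0.005]
force: [-0.0, -0.6, -0.4]
finger_gap: -0.001
```

```bash
python3 -c "
from h import *
go([.5142,-.0535,.245],.098)"
```

```text
t 14.325 pos [0.5014 0.1302 0.2906] F [-0.02 -0.61 -0.36] gap -0.001
shift mm [-184.    -5.9   45.9] rot deg [0.69 0.1  0.02]
up in tool mm/100: [  -0.2    1.2 -100. ]
```

Call:
drive_tool --motion '[-45,-1,-5,0.3,0,0,0,-90,-3,-5,0.7,0.1,0,0,-135,-4,-5,0.7,0.1,0,0,-175,-5.5,0,0.7,0.1,0,0,-184,-5.9,10,0.7,0.1,0,0,-184,-5.9,30,0.7,0.1,0,0,-184,-5.9,45,0.7,0.1,0,0,-184,-5.9,45,0.7,0.1,0,0]'

```text
t: 15.32
tcp_pos: [0.5129, -0.0524, 0.2441]
tool_rot: [0.671, 0.741, -0.001, -0.002]
force: [-0.1, 0.6, -0.4]
finger_gap: 0.002
```

```bash
python3 - <<'E'
from h import *
go([.5142,-.0535,.229],.098)
for n in ["side","wrist"]:
    s=manip.snapshot(n); im=s["color"][:,:,::-1].copy()
    if n=="side": im=cv2.resize(im[120:240,210:310],None,fx=5,fy=5,interpolation=cv2.INTER_CUBIC)
    cv2.imwrite(f"pics/{n}5.png",im)
E
```

```text
t 15.325 pos [ 0.5129 -0.0524  0.2441] F [-0.07  0.63 -0.41] gap 0.002
shift mm [-1.2  1.2 15.1] rot deg [-0.24 -0.11  0.07]
up in tool mm/100: [   0.2   -0.4 -100. ]
```

View pics/side5.png

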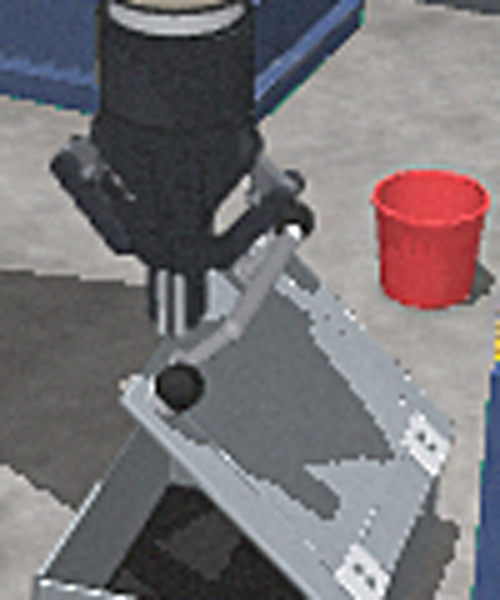

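View pics/wrist5.png

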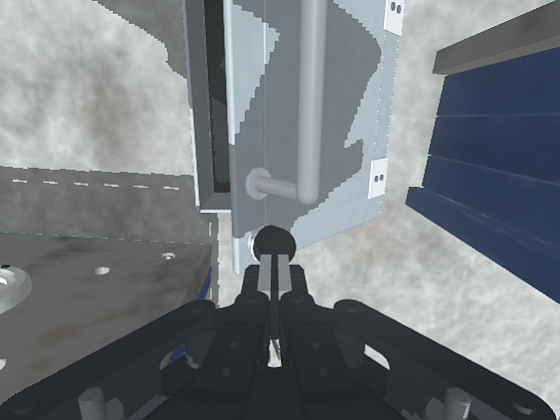

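Call:
drive_tool --motion '[-0.6,0.6,6,0,0,0,0,-1,1,12,0,0,0,0,-1,1,14,0,0,0,0,-1,1,15,0,0,0,0]'

```text
t: 15.92
tcp_pos: [0.5153, -0.0538, 0.2306]
tool_rot: [0.671, 0.741, -0.0, -0.0]
force: [-0.2, 0.5, -0.9]
finger_gap: 0.005
```

Call:
drive_tool --motion '[0,0,1,0,0,0,0,0,0,1.5,0,0,0,0]'

```text
t: 16.18
tcp_pos: [0.5153, -0.0539, 0.2292]
tool_rot: [0.671, 0.741, -0.0, -0.0]
force: [0.2, 0.7, -0.2]
finger_gap: 0.002
```

Call:
drive_tool --motion '[0,0,1,0,0,0,0,0,0,1,0,0,0,0]'

```text
t: 16.42
tcp_pos: [0.5153, -0.0539, 0.2281]
tool_rot: [0.671, 0.741, -0.0, -0.0]
force: [0.5, 1.1, 0.3]
finger_gap: -0.001
```

Call:
drive_tool --motion '[0,0,1,0,0,0,0,0,0,1,0,0,0,0]'

```text
t: 16.68
tcp_pos: [0.5152, -0.0539, 0.2271]
tool_rot: [0.671, 0.741, -0.0, -0.0]
force: [-1.2, -0.6, 1.1]
finger_gap: -0.002
```

Call:
drive_tool --motion '[0,0,1,0,0,0,0,0,0,1,0,0,0,0]'

```text
t: 16.92
tcp_pos: [0.5152, -0.0538, 0.226]
tool_rot: [0.671, 0.741, -0.0, -0.0]
force: [0.7, 0.6, 0.3]
finger_gap: 0.001
```

Call:
drive_tool --motion '[0,0,1,0,0,0,0,0,0,1,0,0,0,0]'

```text
t: 17.18
tcp_pos: [0.5151, -0.0538, 0.2249]
tool_rot: [0.671, 0.741, -0.0, -0.001]
force: [-0.3, -0.4, -0.5]
finger_gap: 0.0
```

Call:
drive_tool --motion '[0,0,1,0,0,0,0,0,0,1,0,0,0,0]'

```text
t: 17.42
tcp_pos: [0.5152, -0.0538, 0.224]
tool_rot: [0.671, 0.741, -0.0, -0.0]
force: [-0.4, -0.5, 1.2]
finger_gap: -0.006
```

Call:
drive_tool --motion '[0,0,1,0,0,0,0,0,0,1,0,0,0,0]'

```text
t: 17.68
tcp_pos: [0.5153, -0.0539, 0.2237]
tool_rot: [0.671, 0.741, -0.0, -0.0]
force: [-1.6, -0.2, 5.4]
finger_gap: -0.0
```

Contact at 0.224, against the predicted 0.223.

Call:
drive_tool --motion '[0,0,1,0,0,0,0,0,0,1,0,0,0,0]'

```text
t: 17.92
tcp_pos: [0.5153, -0.0539, 0.2237]
tool_rot: [0.671, 0.741, -0.0, 0.0]
force: [-2.1, 0.7, 7.1]
finger_gap: -0.003
```

Call:
drive_tool --motion '[0,0,1,0,0,0,0,0,0,1,0,0,0,0]'

```text
t: 18.18
tcp_pos: [0.5154, -0.0539, 0.2237]
tool_rot: [0.671, 0.741, 0.0, 0.0]
force: [-2.1, 0.4, 6.2]
finger_gap: 0.005
```

Call:
drive_tool --motion '[0,0,1,0,0,0,0,0,0,1,0,0,0,0,0,0,1,0,0,0,0,0,0,1,0,0,0,0]'

```text
t: 18.68
tcp_pos: [0.5154, -0.0539, 0.2237]
tool_rot: [0.671, 0.741, 0.0, 0.001]
force: [-1.1, 0.7, 7.2]
finger_gap: -0.001
```

Call:
drive_tool --motion '[0,0,1,0,0,0,0,0,0,1,0,0,0,0,0,0,1,0,0,0,0,0,0,1,0,0,0,0]'

```text
t: 19.18
tcp_pos: [0.5154, -0.0539, 0.2237]
tool_rot: [0.671, 0.742, 0.0, 0.001]
force: [-1.3, -0.2, 7.0]
finger_gap: -0.0
```

Call:
drive_tool --motion '[0,0,1,0,0,0,0,0,0,1,0,0,0,0,0,0,1,0,0,0,0,0,0,1,0,0,0,0]'

```text
t: 19.68
tcp_pos: [0.5154, -0.0539, 0.2237]
tool_rot: [0.671, 0.742, 0.0, 0.001]
force: [-1.6, 0.6, 7.5]
finger_gap: -0.006
```

Call:
drive_tool --motion '[0,0,1,0,0,0,0,0,0,1,0,0,0,0,0,0,1,0,0,0,0,0,0,1,0,0,0,0]'

```text
t: 20.18
tcp_pos: [0.5154, -0.0539, 0.2236]
tool_rot: [0.671, 0.742, 0.0, 0.002]
force: [-2.1, 0.6, 7.0]
finger_gap: 0.003
```

About 7 N has held. I'll bring it to 8 N for a further 2 s to be sure.

Call:
drive_tool --motion '[0,0,1.2,0,0,0,0,0,0,1.2,0,0,0,0,0,0,1.2,0,0,0,0,0,0,1.2,0,0,0,0]'

```text
t: 20.68
tcp_pos: [0.5154, -0.0539, 0.2236]
tool_rot: [0.671, 0.742, 0.0, 0.002]
force: [-1.7, -0.0, 7.6]
finger_gap: -0.003
```

Call:
drive_tool --motion '[0,0,1.2,0,0,0,0,0,0,1.2,0,0,0,0,0,0,1.2,0,0,0,0,0,0,1.2,0,0,0,0]'

```text
t: 21.18
tcp_pos: [0.5154, -0.0539, 0.2236]
tool_rot: [0.671, 0.742, 0.0, 0.002]
force: [-2.1, 0.2, 9.2]
finger_gap: -0.003
```

Call:
drive_tool --motion '[0,0,1.2,0,0,0,0,0,0,1.2,0,0,0,0,0,0,1.2,0,0,0,0,0,0,1.2,0,0,0,0]'

```text
t: 21.68
tcp_pos: [0.5154, -0.0539, 0.2236]
tool_rot: [0.671, 0.742, 0.001, 0.003]
force: [-1.9, 0.9, 7.9]
finger_gap: -0.002
```

Call:
drive_tool --motion '[0,0,1.2,0,0,0,0,0,0,1.2,0,0,0,0,0,0,1.2,0,0,0,0,0,0,1.2,0,0,0,0]'

```text
t: 22.18
tcp_pos: [0.5154, -0.0539, 0.2236]
tool_rot: [0.671, 0.742, 0.001, 0.003]
force: [-1.9, -0.4, 8.5]
finger_gap: 0.0
```

Call:
drive_tool --motion '[0,0,-10,0,0,0,0,0,0,-40,0,0,0,0,0,0,-80,0,0,0,0,0,0,-110,0,0,0,0,0,0,-110,0,0,0,0,0,0,-110,0,0,0,0]'

```text
t: 22.92
tcp_pos: [0.5142, -0.0533, 0.3329]
tool_rot: [0.671, 0.742, 0.0, 0.002]
force: [0.4, -0.4, -0.6]
finger_gap: -0.001
```

```bash
python3 - <<'E'
from h import *
st=manip.sense(); print(st["t"],st["force"],st["tcp_pos"])
s=manip.snapshot("side"); im=s["color"][:,:,::-1].copy()
cv2.imwrite("pics/side6.png",cv2.resize(im[120:270,200:330],None,fx=4,fy=4,interpolation=cv2.INTER_CUBIC))
s2=manip.snapshot("top"); cv2.imwrite("pics/top6.png",s2["color"][:,:,::-1])
E
```

```text
22.925 [ 0.40155451 -0.410131   -0.63011846] [ 0.51420372 -0.05333537  0.3328759 ]
```

View pics/side6.png

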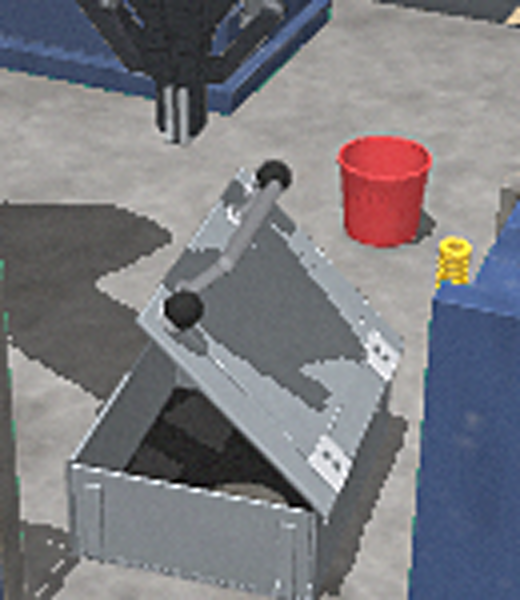

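View pics/top6.png

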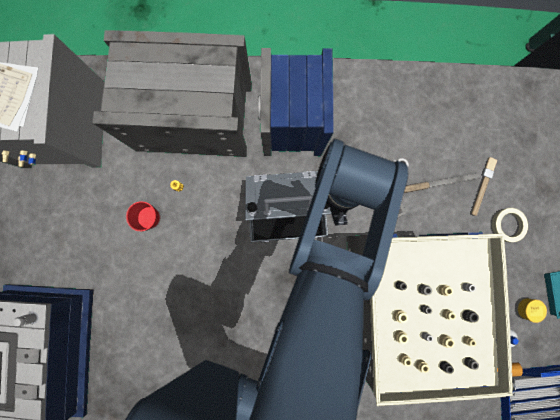

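The balls are still at (274,176) and (184,308) in the side crop, exactly as before pressing. The cup, spring and other things are unmoved, and the arm is clear.

```bash
python3 -c "
from h import *
print(manip.sign_off())"
```

```text
the job is handed in; nothing more can be done
None
```

The hinge held, and the job is handed in at about 23 s on the robot's clock.

- **Lift:** I raised the lid by its handle to about 44° (camera fit 44.1°, ±0.6°; hand position 44.4°) and let go. It stood by itself for about 2.5 s before I touched the first buffer.
- **Left buffer:** I pressed it first. Readings were 6.7–9.0 N for about 2.7 s, with the contact height steady at 229.0 mm.
- **Right buffer:** It read 6.2–7.6 N for the first 2.3 s. I raised the load slightly and it then read 7.6–9.2 N for another 2 s. Contact height stayed steady at 223.6–223.7 mm.
- **Peak load:** The force was read only at the end of each move call. The highest reading was 9.2 N, so a brief peak between readings can't be ruled out.
- **Last checks:** After backing off about 110 mm, both buffers were at the same pixels in the side view as before pressing, so the lid had not moved. The cup and spring looked unmoved. In the last pictures the arm hid the bush and insert almost entirely, so I could not check those two. The hand worked only above the case, well to their left.
- **Disagreement:** Contact on the left buffer came about 2 mm higher than the camera fit predicted, which is within its error. The right was within 1 mm.

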